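# Load the large transformer into the withstand-test nest and shut the guard

## Task

Get the largest transformer, the one standing by itself on the open bench, ready for its high-voltage test. Without gripping, lifting or tipping it, push it gently along the bench with the fingertips, into the mouth of the test nest, until one of its long sides sits squarely against the nest's stop; only then push the clear sliding guard forward over it until the guard is fully shut. Leave everything else on the bench where it is.

Things in the scene. Friction and masses are not known exactly. Their poses are not given: they have to be found in the camera images.
- transformer_l: The largest transformer, yellow tape round a black core, 0.26 kg, standing on the bench. Its solid is a box 32 mm (own x) by 68 mm (own y), 37 mm high; thin pins stand 6 mm out of its short ends near the bench (ignore them). Origin: middle of its underside; own z up. Its long sides are alike, either may face the stop; one starts roughly toward the nest's mouth.
- nest: Test nest screwed to the bench; its place and heading vary. Origin: on the bench under the middle of the stop face. Own +x is the way in, from mouth to stop; own y runs along the stop face. The stop is an upright brown face at x = 0, 34 mm high. A transformer that is home has its origin at about x = -0.016, y within 0.003 of 0, and its own x along the nest's x (either way round).
- nest_mouth (a point): Middle of the nest's mouth, on the bench, at nest x = -0.067; axes as the nest's. No step in the way. From here two sheet steel lead-ins (34 mm high) narrow from y = +-0.065 to +-0.038 at nest x = -0.030, where two guide cheeks (34 mm high, 74 mm apart) lead on to the stop. Outside them, at |y| = 0.069 to 0.089, guard tracks 12 mm high run from nest x = -0.088 to 0.104.
- guard (a joint): Slide of the clear tunnel-shaped guard, m: 0 = right back (open), 0.070 = fully forward over the transformer (shut, at its end stop). It shuts toward the nest's -x. Starts near open. Friction 2 N, no spring: it stays where it is left. Guard 86 mm long, top 52 mm and inner ceiling 48 mm above the bench; open at 0 its front edge is level with the stop face.
- guard_push (a point): Middle of the back face of the guard's upright aluminium flange with black top edge, 143 mm wide along the nest's y, 10 mm thick, from 52 to 85 mm above the bench. This point is 66 mm above the bench and moves with the guard; its axes are the nest's. Push here toward the nest's -x to shut the guard. Nothing higher than 15 mm stands within 60 mm behind it.
- transformer_m: Bystander: middle-sized transformer, 29x65x29 mm, beyond the work.
- transformer_s: Bystander: small transformer, 31x43x29 mm, beyond the work.
- toroid_a: Bystander: green ring inductor, 40x46x12 mm.
- marker_pen: Bystander: marker pen, 17x135x16 mm, near the front edge.
- tweezers: Bystander: steel tweezers, 10x124x9 mm.
- e_core_a: Bystander: black E-shaped core, 21x42x15 mm.
- spring_clip_0: Bystander: bent metal clip, 12x24x10 mm.

How it is judged (in metres and radians):
On the way, in this order (a step that is already met when the one before it is completed fails the run):
1. the transformer is home against the stop while the guard is still open (x of transformer_l in the frame of nest between -0.0195 and -0.01 m and y of transformer_l in the frame of nest between -0.007 and 0.007 m and angle between the x axis of transformer_l and the x axis of nest, either way round below 0.07 rad and value of joint guard below 0.025 m), for 0.2 s.
2. the guard is fully shut (value of joint guard above 0.066 m), for 0.2 s.
At the end, for the whole second after the job is handed in: The large transformer stands flat on the bench in the nest, its long side against the stop within 3.5 mm and square to it within 4 degrees, at rest; the guard is forward to within 4 mm of its end stop (x of transformer_l in the frame of nest between -0.0195 and -0.01 m and y of transformer_l in the frame of nest between -0.007 and 0.007 m and angle between the x axis of transformer_l and the x axis of nest, either way round below 0.07 rad and height (world z) of transformer_l below 0.004 m and angle between transformer_l's own z axis and vertical below 0.06 rad and linear speed of transformer_l below 0.01 m/s and value of joint guard above 0.066 m); the robot touches nothing.
It fails at once if the large transformer is lifted or tipped (height (world z) of transformer_l above 0.01 m or angle between transformer_l's own z axis and vertical above 0.2 rad).
It fails at once if something else on the bench is shifted (distance of any of transformer_m, transformer_s, toroid_a, marker_pen, tweezers, e_core_a, spring_clip_0 from where it was at the start of the episode above 0.02 m).
It fails at once if the large transformer is gripped or shoved hard (over 35 N from the fingers) (contact force between the fingers and transformer_l above 35 N).
It fails at once if the large transformer is pushed with the arm or the hand's body instead of the fingers (contact force between the arm and transformer_l above 3 N).
It fails at once if the guard is pushed forward before the transformer is home (value of joint guard above 0.03 m and x of transformer_l in the frame of nest below -0.024 m).
It also fails if it takes over 54 s, if anything falls off the work surface, if the arm or the gripper's body presses on something with over 40 N, if the wrist force passes 120 N, or if a joint passes its speed limit or range.

## Robot

A 7-joint arm with a two-finger parallel gripper is mounted at the origin on a cart in front of the work surface, level with it; the furniture and walls round the work are solid. World frame = base frame: x ahead of the robot, y to its left, z up, the work surface at z = 0. Lengths are in mm, angles in rad, forces in N, time in s.
With the tool pointing down it reaches from about 425 to 800 mm from the base axis. Payload 8.3 kg.
Tool frame: the origin (TCP) lies at the very end of the fingers, on their centre line; the grasp point (between the pads) lies manip.grasp_offset behind it (manip.grasp_offset is the distance from the TCP to the grasp point, in mm); y points along the fingers, x is the direction in which the jaws open and shut, and the axes are right-handed (so a half turn about y gives the same grasp; the last joint's range is limited). The gripper opens to 85 mm and grips with 20 to 120 N. Pads are 22 mm wide; open, the fingers measure 114 mm over their backs; the gripper's body (76 mm by 85 mm) begins 54 mm behind the grasp point. The pads swing forward as they close: fully open they stand 13 mm farther back than shut.
Start: joints at [1.209, 0.383, 0.016, 1.37, -0.006, 1.388, -0.046], TCP at [184.021, -597.277, 231.279] pointing down, gripper open.
Joint ranges: [-2.95, 2.95], [-0.25, 2.06], [-1.52, 1.56], [0.18, 2.33], [-1.44, 4.58], [0.02, 2.06], [-3.01, 3.01]. Speed limits (rad/s): [2.39, 2.39, 3.01, 3.01, 3.14, 3.14, 3.14].

## Interface

Orientations are given as a unit quaternion [w, x, y, z].
In Python, from station import manip gives the robot as it stands.
- The arm moves only by the tool apply_moves, never from a script. Its argument "commands" is text: rows parted by semicolons, each of 7 numbers parted by spaces: the shift along the world's x, y, z in cm, then the turn, a rotation vector about the world's x, y, z in degrees, then the finger opening in cm, from 0 to 8.54. A call has 1 to 12 rows; each row shifts and turns the pose as measured when the row begins; what a row does not reach is not made up. A row lasts 1/8 s, in which the tool goes at most 62.5 mm and 10.7 degrees, less where a joint would pass 70% of its speed; a pose out of reach is approached as far as the arm can. A call is refused whole if a number of a shift passes 6.25 or a number of a turn 10.7, either way. A call with a gripper value outside its range is refused whole. The fingers move at their own pace and stop on an object; "grip_force" is the grip in N (left out, the last holds). Time passes only in rows, so rows that do not move let the fingers close. It gives the time, the measured TCP pose, the force and the opening at its end, in the units of the state.
- manip.get_obs(): the state, without advancing time (a new reading comes with each control period).
- manip.snapshot(name): name is "scene" or "top" or "wrist"; returns a dict with "image" (420x560x3 uint8, red, green, blue), "intrinsics" (3x3 intrinsics, pixels), "k1" (the pictures are not rectified: a ray, as slopes to the right and down, at radius r is drawn at 1 + k1 r^2 times it, then the intrinsics apply), "world_to_cam" (4x4, takes a point from world to camera coordinates). Camera axes: x right, y down, z forward; pixel columns grow to the right and rows downward; lengths in mm; the calibration is good to about 2 mm. A picture is of the moment at which its call begins. There is no depth.
- manip.hand_in(): hands the job in, once; it reports no verdict.
The state is a dict: "clock": time; "joints": joint angles; "qvel": joint speeds; "effort": joint torques, N m; "ee_pos": TCP position; "tool_rot": TCP orientation; "wrist_force": force on the tool from outside, world axes, zero at the start; "wrist_torque": the same for the moment, N m; "grip_width": finger opening in mm.
Only numpy, scipy, OpenCV 4.12 (cv2) and the standard library are available. Lean on these libraries where they do the work, as an engineer would, in place of code of your own. Each camera call takes 0.05 s, during which the arm holds its last target. There are 200 camera calls.

## Working session

There is one attempt and no reset: what is moved stays moved. The work goes in short steps, Python scripts to look and compute and a tool call to move; the robot and the scene stay as the last step left them, time stands still between calls to the robot, and variables do not carry over. Pictures are saved under pics/ and viewed, about 8 in all and at most 12, crops included, and the job is handed in when it is done.

Besides the shell and the picture viewer there is one more tool, called after "Emit:" as name(argument=value, ...) on one line, values as JSON. apply_moves: Moves the arm, as the interface text tells. Its arguments: {"type":"object","properties":{"commands":{"type":"string"},"grip_force":{"type":"number"}},"required":["commands"]}

```bash
mkdir -p pics; ls; python3 - <<'E'
from station import manip
import cv2
o=manip.get_obs();print(o, manip.grasp_offset)
for n in("top","scene"):
    s=manip.snapshot(n);cv2.imwrite(f"pics/{n}0.png",cv2.resize(s["image"][:,:,::-1],(800,600),interpolation=cv2.INTER_CUBIC));print(n,s["intrinsics"],s["k1"],s["world_to_cam"])
E
```

```text
pics
{'clock': 0.0, 'joints': array([ 1.20908116,  0.38426935,  0.01633425,  1.37115163, -0.00631388,
        1.3882129 , -0.04646327]), 'qvel': array([-0.00072431, -0.0005435 , -0.00013674,  0.00107638, -0.00052657,
        0.00134028,  0.00172123]), 'effort': array([ 1.92886910e-04, -6.27599430e+01,  8.44508763e-01, -3.71818078e+01,
        1.64694269e-02,  1.44321608e-02, -6.30984255e-05]), 'ee_pos': array([ 183.90401145, -596.79975488,  230.26025985]), 'tool_rot': array([ 0.56929983, -0.568468  ,  0.42053383, -0.41939616]), 'wrist_force': array([-0.32023298,  0.65358476, -0.44811617]), 'wrist_torque': array([ 0.04706375, -0.00393174, -0.02533364]), 'grip_width': 85.4334699997304} 18.700000000000003
top [[390.62205563   0.         282.7033023 ]
 [  0.         390.62205563 207.51015067]
 [  0.           0.           1.        ]] 0.009172348999503501 [[ 1.50673734e-02 -9.99885912e-01 -1.06686167e-03 -7.40892917e+01]
 [-9.80704964e-01 -1.45703256e-02 -1.94949939e-01  5.08932187e+02]
 [ 1.94912153e-01  3.98366007e-03 -9.80812614e-01  9.86801756e+02]
 [ 0.00000000e+00  0.00000000e+00  0.00000000e+00  1.00000000e+00]]
scene [[516.3732237    0.         285.4078254 ]
 [  0.         516.3732237  209.78917675]
 [  0.           0.           1.        ]] -0.16311965002582415 [[ 8.74733597e-01 -4.84574335e-01  5.37114247e-03 -5.13930000e+02]
 [-3.31318784e-01 -6.06098015e-01 -7.23099620e-01  1.85597071e+02]
 [ 3.53650956e-01  6.30739971e-01 -6.90722875e-01  1.40483339e+03]
 [ 0.00000000e+00  0.00000000e+00  0.00000000e+00  1.00000000e+00]]
```

View pics/top0.png

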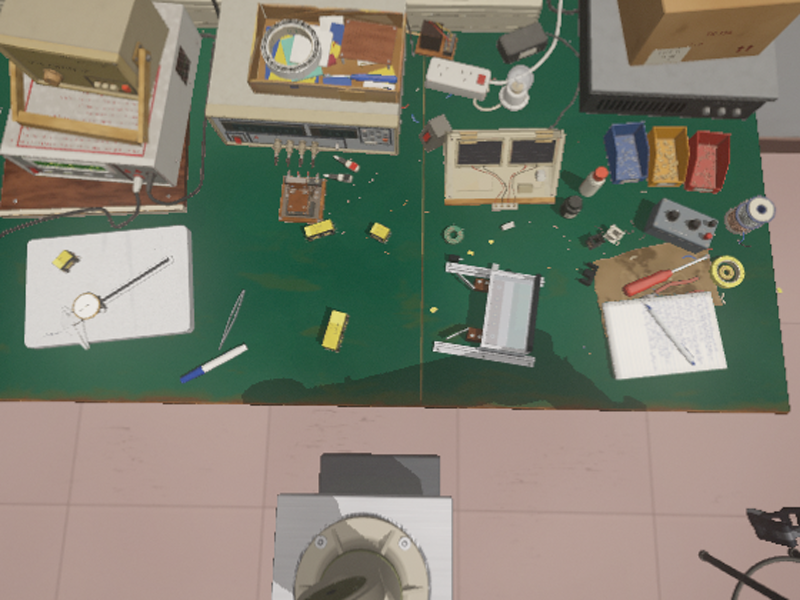

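View pics/scene0.png

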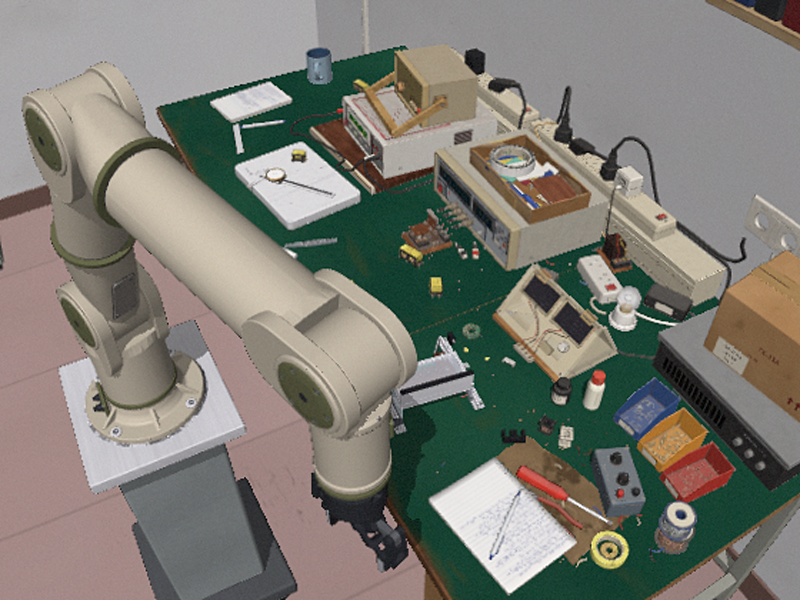

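Top view: the transformer is at about (335,329), the nest at (490,313) with its mouth to the left (+y), and the guard is open to the right. The scene view agrees. Next I'll zoom in on the work area.

```bash
cat > h.py <<'E'
from station import manip
import cv2, numpy as np
def D(s): return np.array([s["k1"],0,0,0,0.])
def proj(s,P):
    T=s["world_to_cam"]; r,_=cv2.Rodrigues(T[:3,:3])
    return cv2.projectPoints(np.asarray(P,float).reshape(-1,1,3),r,T[:3,3],s["intrinsics"],D(s))[0][:,0]
def ray(s,uv,z):
    T=s["world_to_cam"];R=T[:3,:3];c=-R.T@T[:3,3]
    n=cv2.undistortPoints(np.asarray(uv,float).reshape(-1,1,2),s["intrinsics"],D(s))[:,0]
    d=np.c_[n,np.ones(len(n))]@R
    return c+d*((z-c[2])/d[:,2:])
def crop(s,x0,y0,w,h,k,name):
    im=np.ascontiguousarray(s["image"][y0:y0+h,x0:x0+w,::-1]); im=cv2.resize(im,None,fx=k,fy=k,interpolation=cv2.INTER_CUBIC)
    cv2.imwrite(name,im)
def box(x,y,a,hx,hy,z0,z1):
    c,s=np.cos(a),np.sin(a)
    return [[x+c*i-s*j,y+s*i+c*j,z] for z in(z0,z1) for i,j in((hx,hy),(-hx,hy),(-hx,-hy),(hx,-hy))]
def nest(n,P):  # nest=(x,y,a)
    c,s=np.cos(n[2]),np.sin(n[2]);P=np.atleast_2d(P).astype(float)
    return np.c_[n[0]+c*P[:,0]-s*P[:,1],n[1]+s*P[:,0]+c*P[:,1],P[:,2]]
E
python3 - <<'E'
from h import *
s=manip.snapshot("top");crop(s,215,170,175,100,4.5,"pics/c1.png")
E
```

```text
(no output)
```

View pics/c1.png

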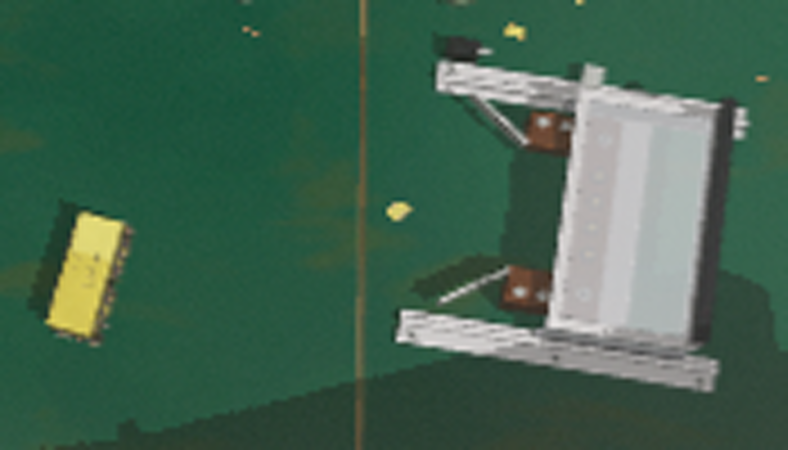

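```bash
cat > fit.py <<'E'
from h import *
from scipy.optimize import least_squares
s=manip.snapshot("top")
U=np.array([[438,60],[436,92],[401,310],[397,340],[718,360],[714,390]]);uv=(U+.5)/4.5-.5+[215,170]
L=[[-88,89,12],[-88,69,12],[-88,-69,12],[-88,-89,12],[104,-69,12],[104,-89,12]]
n=least_squares(lambda p:(proj(s,nest(p,L))-uv).ravel(),[450,-150,-1.6]).x
print("nest",n.round(3),(proj(s,nest(n,L))-uv).round(1).tolist())
V=(np.array([[78,211],[46,325],[100,343],[133,227]])+.5)/4.5-.5+[215,170]
print("tr z20",ray(s,V,20).round(1).tolist(),"cam",(-s["world_to_cam"][:3,:3].T@s["world_to_cam"][:3,3]).round())
E
python3 fit.py
```

```text
nest [ 488.98  -221.626   -1.712] [[0.1, -0.3], [-0.5, -0.5], [0.1, -0.1], [-0.1, 0.5], [0.2, -0.1], [0.2, 0.6]]
tr z20 [[489.0, 71.3, 20.0], [419.7, 87.6, 20.0], [409.4, 55.0, 20.0], [479.7, 37.8, 20.0]] cam [ 308.  -71. 1067.]
```

```bash
cat >> h.py <<'E'
from scipy.spatial.transform import Rotation as Ro
def st():
    o=manip.get_obs();q=o["tool_rot"];R=Ro.from_quat([*q[1:],q[0]]).as_matrix()
    print("t",round(o["clock"],2),"p",o["ee_pos"].round(1),"jaw deg",np.degrees(np.arctan2(R[1,0],R[0,0])).round(1),"ydir",R[:,1].round(3),"F",o["wrist_force"].round(1),"w",round(o["grip_width"],1),"j",o["joints"].round(2));return o
E
python3 -c "
from h import *
st()"
```

```text
t 0.2 p [ 183.9 -597.   230.7] jaw deg -72.9 ydir [-0.     0.001 -1.   ] F [-0.1 -0.3 -0.1] w 85.5 j [ 1.21  0.38  0.02  1.37 -0.01  1.39 -0.05]
```

Emit:
apply_moves(commands="4 5 0 0 0 8 8.54;4 5 0 0 0 8 8.54;4 5 0 0 0 8 8.54;3 5.5 0 0 0 8 8.54;3 5.5 0 0 0 8 8.54;3 5.5 0 0 0 8 8.54;3 5.5 0 0 0 8 8.54;2 6 0 0 0 0 8.54")

```text
clock: 1.2
ee_pos: [437.1, -170.7, 228.8]
tool_rot: [-0.699, 0.702, -0.096, 0.095]
wrist_force: [0.8, 0.5, 0.5]
grip_width: 85.5
```

```bash
python3 -c "
from h import *
st()"
```

```text
t 1.2 p [ 437.1 -170.7  228.8] jaw deg -15.6 ydir [-0.002 -0.003 -1.   ] F [0.8 0.5 0.5] w 85.5 j [ 0.72  0.07 -0.44  1.76  0.04  1.31  0.  ]
```

Emit:
apply_moves(commands="0.5 5.9 0 0 0 1 8.54;0.5 5.9 0 0 0 1 8.54;0.5 5.9 0 0 0 0 8.54;0 5.5 0 0 0 0 8.54;0 0.5 0 0 0 0 8.54;0 0 0 0 0 0 8.54")

```text
clock: 1.95
ee_pos: [451.5, 79.2, 229.2]
tool_rot: [-0.702, 0.704, -0.08, 0.08]
wrist_force: [0.1, -1.1, -0.4]
grip_width: 85.4
```

```bash
python3 -c "
from h import *
st()
s=manip.snapshot('wrist');crop(s,0,0,560,420,1.4,'pics/w1.png');np.savez('w1.npz',**s)
P=[[489,71,37],[420,88,37],[409,55,37],[480,38,37]]
print(proj(s,P).round(1)*1.4)"
```

```text
t 1.95 p [451.5  79.2 229.2] jaw deg -13.0 ydir [-0.    -0.003 -1.   ] F [ 0.1 -1.1 -0.4] w 85.4 j [ 0.43  0.06 -0.7   1.78  0.05  1.31 -0.5 ]
[[434.42 261.1 ]
 [347.9  259.84]
 [345.24 299.74]
 [431.34 300.44]]
```

View pics/w1.png

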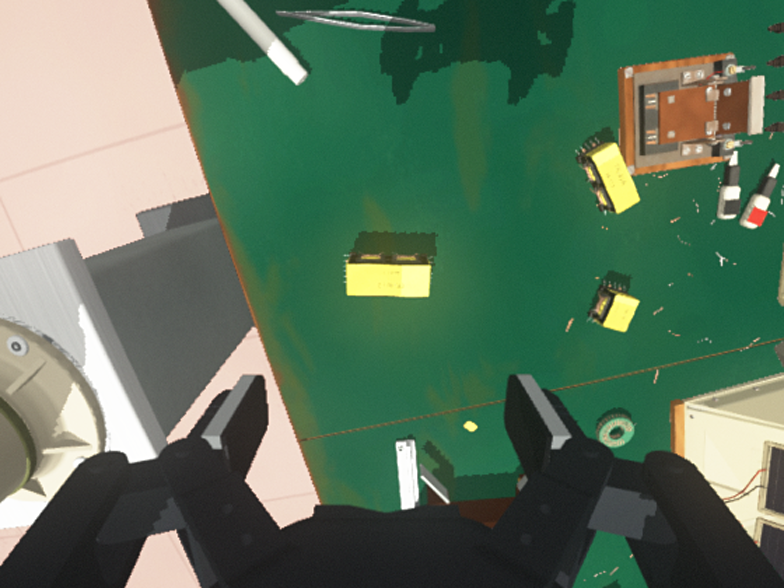

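```bash
python3 -c "
from h import *
s=dict(np.load('w1.npz'))
p=ray(s,np.array([[347,262.5],[431,264.5],[430,297],[346,295]])/1.4,37)
print(p.round(1),p.mean(0).round(1),[np.linalg.norm(p[i]-p[i-1]).round(1) for i in range(4)])
print(np.degrees(np.arctan2(*(p[1]-p[0]+p[2]-p[3])[1::-1])))
print(-s['world_to_cam'][:3,:3].T@s['world_to_cam'][:3,3])"
```

```text
[[418.7  86.   37. ]
 [485.7  68.8  37. ]
 [479.5  41.2  37. ]
 [410.7  58.9  37. ]] [448.6  63.7  37. ] [np.float64(28.2), np.float64(69.2), np.float64(28.3), np.float64(71.0)]
-14.400886506737848
[468.2790784  158.40864197 371.52723552]
```

Emit:
apply_moves(commands="-0.25 -1.6 -5 0 0 -1 8.54;0 0 -5 0 0 0 8.54;0 0 -5 0 0 0 8.54;0 0 -1.5 0 0 0 8.54;0 0 0 0 0 0 8.54")

```text
clock: 2.62
ee_pos: [450.8, 54.6, 61.7]
tool_rot: [-0.7, 0.703, -0.089, 0.092]
wrist_force: [0.2, 0.3, 0.2]
grip_width: 85.3
```

```bash
python3 -c "
from h import *
st()
s=manip.snapshot('wrist');crop(s,0,0,560,420,1.4,'pics/w2.png');np.savez('w2.npz',**s)"
```

```text
t 2.62 p [450.8  54.6  61.7] jaw deg -14.7 ydir [ 0.004 -0.005 -1.   ] F [0.2 0.3 0.2] w 85.3 j [ 0.4   0.25 -0.66  2.01  0.19  0.94 -0.62]
```

View pics/w2.png

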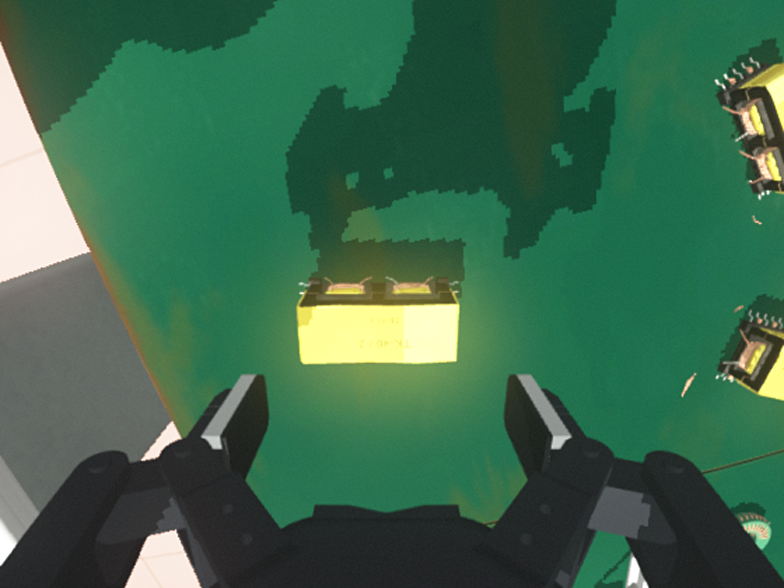

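```bash
python3 -c "
from h import *
s=dict(np.load('w2.npz'))
p=ray(s,np.array([[299,305],[458,305],[457,362],[301,363]])/1.4,37)
print(p.round(1),p.mean(0).round(1),[np.linalg.norm(p[i]-p[i-1]).round(1) for i in range(4)])
print(np.degrees(np.arctan2(*(p[1]-p[0]+p[2]-p[3])[1::-1])))"
```

```text
[[419.2  85.2  37. ]
 [484.6  67.9  37. ]
 [478.7  41.4  37. ]
 [411.2  58.8  37. ]] [448.4  63.3  37. ] [np.float64(27.5), np.float64(67.6), np.float64(27.1), np.float64(69.7)]
-14.656459950246486
```

Emit:
apply_moves(commands="-0.2 0.9 0 0 0 0 8.54;0 0 0 0 0 0 8.54")

```text
clock: 2.92
ee_pos: [451.5, 64.5, 65.5]
tool_rot: [-0.7, 0.703, -0.087, 0.095]
wrist_force: [-0.3, 0.4, 0.7]
grip_width: 85.8
```

Emit:
apply_moves(commands="-0.4 0 -2 0 0 0 8.54;0 0 -2 0 0 0 8.54;0 0 -1 0 0 0 8.54;0 0 0 0 0 0 8.54")

```text
clock: 3.42
ee_pos: [450.9, 65.5, 18.3]
tool_rot: [-0.7, 0.702, -0.084, 0.097]
wrist_force: [-0.1, -0.4, -0.3]
grip_width: 85.6
```

```bash
python3 -c "
from h import *
st()"
```

```text
t 3.42 p [450.9  65.5  18.3] jaw deg -14.7 ydir [ 0.018 -0.006 -1.   ] F [-0.1 -0.4 -0.3] w 85.6 j [ 0.35  0.32 -0.64  2.05  0.27  0.84 -0.7 ]
```

Emit:
apply_moves(commands="0.3 -0.1 -1 0 0 0 8.54;0.5 -0.2 0 0 0 0 8.54;0.7 -0.2 0 0 0 0 8.54;0.7 -0.2 0 0 0 0 8.54;0.7 -0.2 0 0 0 0 8.54;0.7 -0.2 0 0 0 0 8.54")

```text
clock: 4.18
ee_pos: [490.2, 53.7, 9.1]
tool_rot: [-0.7, 0.702, -0.083, 0.098]
wrist_force: [-1.2, -0.2, 0.2]
grip_width: 85.0
```

```bash
python3 -c "
from h import *
st()"
```

```text
t 4.17 p [490.2  53.7   9.1] jaw deg -14.7 ydir [ 0.02  -0.006 -1.   ] F [-1.2 -0.2  0.2] w 85.0 j [ 0.34  0.4  -0.61  1.97  0.32  0.85 -0.7 ]
```

Emit:
apply_moves(commands="0.7 -0.15 0 0 0 0 8.54;0.7 -0.15 0 0 0 0 8.54;0.7 -0.15 0 0 0 0 8.54;0.7 -0.15 0 0 0 0 8.54;0.7 -0.15 0 0 0 0 8.54;0.5 -0.15 0 0 0 0 8.54;0.2 0 0 0 0 0 8.54;0 0 0 0 0 0 8.54")

```text
clock: 5.18
ee_pos: [535.6, 43.9, 9.0]
tool_rot: [-0.7, 0.702, -0.084, 0.098]
wrist_force: [-0.5, 0.7, 0.1]
grip_width: 85.2
```

```bash
python3 -c "
from h import *
st()
s=manip.snapshot('wrist');crop(s,0,0,560,420,1.4,'pics/w3.png');np.savez('w3.npz',**s)"
```

```text
t 5.17 p [535.6  43.9   9. ] jaw deg -14.7 ydir [ 0.02  -0.006 -1.   ] F [-0.5  0.7  0.1] w 85.2 j [ 0.33  0.48 -0.58  1.85  0.34  0.89 -0.68]
```

View pics/w3.png

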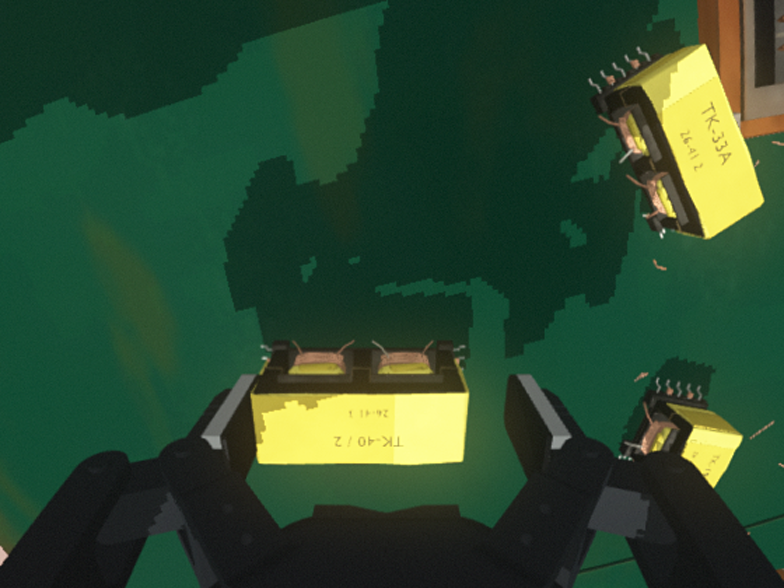

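```bash
cat >> h.py <<'E'
N=np.array([489,-221.6,-1.712])
def tr(s,U,k=1.4):
    p=ray(s,np.array(U)/k,37);c=p.mean(0)[:2];a=np.degrees(np.arctan2(*(p[1]-p[0]+p[2]-p[3])[1::-1]))
    C,S=np.cos(N[2]),np.sin(N[2]);d=c-N[:2]
    print("centre",c.round(1),"long axis deg",a.round(1),"nest xy",(C*d[0]+S*d[1]).round(1),(-S*d[0]+C*d[1]).round(1),"nest y deg",np.degrees(N[2]+np.pi/2).round(1),[np.linalg.norm(p[i]-p[i-1]).round(1) for i in range(4)])
E
python3 -c "
from h import *
tr(dict(np.load('w3.npz')),[[252,392],[467,392],[464,462],[258,464]])"
```

```text
centre [525.   44.1] long axis deg -15.1 nest xy -268.1 -1.8 nest y deg -8.1 [np.float64(27.9), np.float64(67.6), np.float64(27.2), np.float64(69.5)]
```

Emit:
apply_moves(commands="-0.4 0.1 0 0 0 0 8.54;0 0 3 0 0 0 8.54;0 0 4 0 0 0 8.54;0.2 2 0 0 0 0 3.5;0.2 2 0 0 0 0 3.5;0 0.5 0 0 0 0 3.5;0 0 0 0 0 0 3.5;0 0 0 0 0 0 3.5")

```text
clock: 6.22
ee_pos: [534.1, 89.6, 81.6]
tool_rot: [-0.7, 0.703, -0.083, 0.099]
wrist_force: [-0.2, -0.6, -0.4]
grip_width: 35.4
```

```bash
python3 -c "
from h import *
st()"
```

```text
t 6.22 p [534.1  89.6  81.6] jaw deg -14.8 ydir [ 0.021 -0.007 -1.   ] F [-0.2 -0.6 -0.4] w 35.4 j [ 0.29  0.39 -0.64  1.79  0.28  1.03 -0.71]
```

Emit:
apply_moves(commands="0.1 0 -3 0 0 0 3.5;0 0 -3 0 0 0 3.5;0 0 -0.8 0 0 0 3.5;0 0 0 0 0 0 3.5;0 -0.8 0 0 0 1 3.5;-0.1 -0.8 0 0 0 1 3.5;-0.1 -0.8 0 0 0 1 3.5;-0.1 -0.8 0 0 0 1 3.5;-0.1 -0.8 0 0 0 1 3.5")

```text
clock: 7.35
ee_pos: [533.5, 44.1, 15.6]
tool_rot: [-0.703, 0.706, -0.05, 0.07]
wrist_force: [0.0, 1.2, -0.2]
grip_width: 34.9
```

```bash
python3 -c "
from h import *
st()"
```

```text
t 7.35 p [533.5  44.1  15.6] jaw deg -9.7 ydir [ 0.028 -0.006 -1.   ] F [ 0.   1.2 -0.2] w 34.9 j [ 0.36  0.47 -0.62  1.86  0.35  0.89 -0.6 ]
```

Emit:
apply_moves(commands="-0.15 -0.8 -0.2 0 0 0.8 3.5;-0.15 -0.9 -0.2 0 0 0.7 3.5;-0.15 -0.9 0 0 0 0 3.5;-0.15 -0.9 0 0 0 0 3.5;-0.15 -0.9 0 0 0 0 3.5;-0.15 -0.9 0 0 0 0 3.5;-0.15 -0.9 0 0 0 0 3.5;-0.15 -0.9 0 0 0 0 3.5;-0.15 -0.9 0 0 0 0 3.5;-0.15 -0.9 0 0 0 0 3.5;-0.1 -0.5 0 0 0 0 3.5;0 0 0 0 0 0 3.5")

```text
clock: 8.85
ee_pos: [516.6, -57.1, 11.7]
tool_rot: [-0.704, 0.706, -0.04, 0.06]
wrist_force: [-0.2, -0.0, 0.9]
grip_width: 34.9
```

```bash
python3 -c "
from h import *
st()
s=manip.snapshot('top');crop(s,260,165,140,105,5.6,'pics/t4.png');np.savez('t4.npz',**s)
manip.snapshot('wrist')"
```

```text
t 8.85 p [516.6 -57.1  11.7] jaw deg -8.1 ydir [ 0.029 -0.005 -1.   ] F [-0.2 -0.   0.9] w 34.9 j [ 0.55  0.44 -0.6   1.91  0.33  0.86 -0.36]
```

View pics/t4.png

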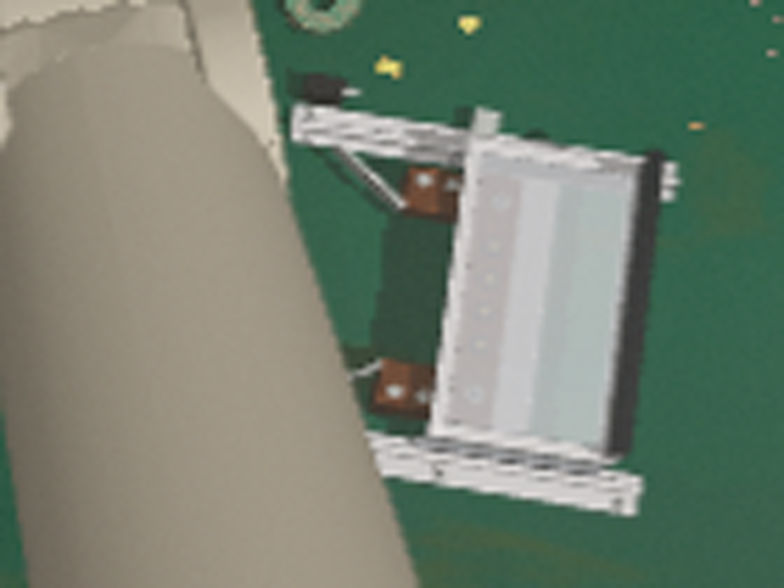

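Emit:
apply_moves(commands="0 0.8 0 0 0 0 3.5;0 0 4 0 0 0 3.5;0 0 6 0 0 0 3.5;0 -3 6 0 0 0 3.5;0 -4 5 0 0 0 3.5;0 0 0 0 0 0 8.5;0 0 0 0 0 0 8.5")

```text
clock: 9.82
ee_pos: [513.7, -111.8, 222.0]
tool_rot: [-0.705, 0.706, -0.039, 0.056]
wrist_force: [-1.1, 0.2, -0.3]
grip_width: 69.9
```

```bash
python3 -c "
from h import *
st()
s=manip.snapshot('wrist');crop(s,0,0,560,420,1.4,'pics/w5.png');np.savez('w5.npz',**s)"
```

```text
t 9.82 p [ 513.7 -111.8  222. ] jaw deg -7.7 ydir [ 0.024 -0.004 -1.   ] F [-1.1  0.2 -0.3] w 69.9 j [ 0.72  0.21 -0.65  1.66  0.13  1.3  -0.09]
```

View pics/w5.png

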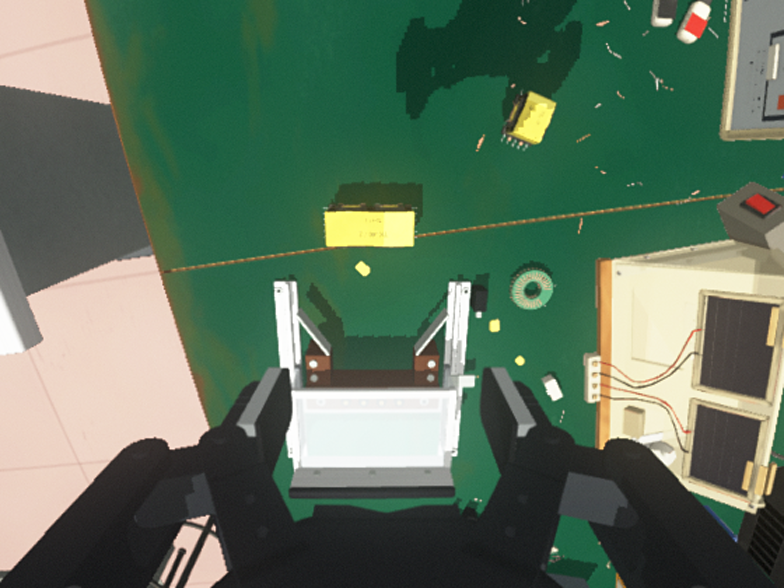

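```bash
python3 -c "
from h import *
s=dict(np.load('w5.npz'))
from scipy.optimize import least_squares
uv=np.array([[274,282.5],[294,282.5],[450,282],[470,282]])/1.4
L=[[-88,-89,12],[-88,-69,12],[-88,69,12],[-88,89,12]]
n=least_squares(lambda p:(proj(s,nest(p,L))-uv).ravel(),N).x
print(n.round(3),((proj(s,nest(n,L))-uv)*1.4).round(1).tolist())
print((proj(s,nest(n,[[-30,-37,34],[-30,37,34],[0,-37,34],[0,37,34],[-67,-65,34],[-67,65,34],[104,-89,12]]))*1.4).round(1).tolist())
T=[[325,211],[414,211],[414,246],[327,246.5]]
tr(s,T)
import h;h.N=n;tr(s,T)"
```

```text
[ 490.244 -220.106   -1.709] [[-3.0, 0.2], [-0.2, 0.1], [0.4, 0.1], [2.8, 0.1]]
[[330.2, 353.4], [414.9, 352.9], [331.5, 383.7], [414.0, 383.1], [295.3, 313.8], [448.9, 313.2], [287.3, 461.5]]
centre [508.2 -82.1] long axis deg -7.8 nest xy -140.8 -0.7 nest y deg -8.1 [np.float64(27.9), np.float64(69.0), np.float64(27.6), np.float64(69.2)]
centre [508.2 -82.1] long axis deg -7.8 nest xy -139.1 -1.3 nest y deg -7.9 [np.float64(27.9), np.float64(69.0), np.float64(27.6), np.float64(69.2)]
```

Emit:
apply_moves(commands="0.1 3.5 0 0 0 0 3.5;0 3.4 0 0 0 0 3.5;0 0 -5 0 0 0 3.5;0 0 -5 0 0 0 3.5;0 0 -4 0 0 0 3.5;0 0 0 0 0 0 3.5")

```text
clock: 10.62
ee_pos: [509.2, -32.5, 71.1]
tool_rot: [0.706, -0.706, 0.039, -0.048]
wrist_force: [0.2, -0.6, 0.2]
grip_width: 34.9
```

```bash
cat >> h.py <<'E'
def nt():
    o=st();C,S=np.cos(N[2]),np.sin(N[2]);d=o["ee_pos"][:2]-N[:2];print("TCP nest",(C*d[0]+S*d[1]).round(1),(-S*d[0]+C*d[1]).round(1))
E
sed -i 's/^N=.*/N=np.array([489.5,-221,-1.711])/' h.py
python3 -c "
from h import *
nt()"
```

```text
t 10.62 p [509.2 -32.5  71.1] jaw deg -7.0 ydir [ 0.013 -0.    -1.   ] F [ 0.2 -0.6  0.2] w 34.9 j [ 0.57  0.35 -0.67  1.87  0.26  0.99 -0.33]
TCP nest -189.4 -6.9
```

Emit:
apply_moves(commands="0.7 0 -2 0 0 -1 3.5;0 0 -2.2 0 0 0 3.5;0 0 -1.3 0 0 0 3.5;0 0 0 0 0 0 3.5;0 -0.5 0 0 0 0 3.5")

```text
clock: 11.25
ee_pos: [519.1, -34.2, 19.8]
tool_rot: [0.706, -0.705, 0.042, -0.054]
wrist_force: [-0.1, 0.4, 0.5]
grip_width: 35.2
```

```bash
python3 -c "
from h import *
nt()"
```

```text
t 11.25 p [519.1 -34.2  19.8] jaw deg -7.8 ydir [ 0.017  0.    -1.   ] F [-0.1  0.4  0.5] w 35.2 j [ 0.53  0.44 -0.63  1.89  0.33  0.9  -0.4 ]
TCP nest -189.1 3.3
```

Emit:
apply_moves(commands="-0.2 -0.4 -0.5 0 0 0 3.5;-0.2 -0.4 -0.4 0 0 0 3.5;-0.15 -0.8 0 0 0 0 3.5;-0.15 -0.9 0 0 0 0 3.5;-0.15 -0.9 0 0 0 0 3.5;-0.15 -0.9 0 0 0 0 3.5;-0.15 -0.9 0 0 0 0 3.5;-0.15 -0.9 0 0 0 0 3.5;-0.15 -0.9 0 0 0 0 3.5;-0.15 -0.9 0 0 0 0 3.5;-0.1 -0.9 0 0 0 0 3.5;-0.1 -0.5 0 0 0 0 3.5")

```text
clock: 12.75
ee_pos: [500.8, -134.6, 11.9]
tool_rot: [0.706, -0.705, 0.041, -0.056]
wrist_force: [1.1, 1.2, -0.3]
grip_width: 35.3
```

```bash
python3 -c "
from h import *
nt()"
```

```text
t 12.75 p [ 500.8 -134.6   11.9] jaw deg -7.9 ydir [ 0.02  0.   -1.  ] F [ 1.1  1.2 -0.3] w 35.3 j [ 0.71  0.44 -0.6   1.9   0.32  0.87 -0.19]
TCP nest -87.2 -0.9
```

Emit:
apply_moves(commands="0 -0.6 0 0 0 0 3.5;0 -0.6 0 0 0 0 3.5;0 -0.6 0 0 0 0 3.5;-0.05 -0.6 0 0 0 0 3.5")

```text
clock: 13.25
ee_pos: [500.3, -159.5, 11.9]
tool_rot: [0.706, -0.705, 0.041, -0.055]
wrist_force: [0.4, 2.2, -0.0]
grip_width: 34.9
```

```bash
python3 -c "
from h import *
nt()
s=manip.snapshot('scene');np.savez('s6.npz',**s)
print(proj(s,nest(N,[[-35,0,37],[0,0,34]])))"
```

```text
t 13.25 p [ 500.3 -159.5   11.9] jaw deg -7.8 ydir [ 0.02   0.001 -1.   ] F [ 0.4  2.2 -0. ] w 34.9 j [ 0.74  0.45 -0.6   1.88  0.32  0.88 -0.14]
TCP nest -62.4 2.1
[[288.64932982 248.56737828]
 [293.25118483 258.17016458]]
```

Emit:
apply_moves(commands="-0.05 -0.5 0 0 0 0 3.5;-0.05 -0.5 0 0 0 0 3.5;-0.05 -0.4 0 0 0 0 3.5")

```text
clock: 13.68
ee_pos: [498.7, -175.2, 11.9]
tool_rot: [0.706, -0.705, 0.041, -0.055]
wrist_force: [1.0, 2.3, 1.0]
grip_width: 35.1
```

Emit:
apply_moves(commands="-0.05 -0.3 0 0 0 0 3.5;0 -0.2 0 0 0 0 3.5;0 -0.2 0 0 0 0 3.5")

```text
clock: 14.05
ee_pos: [498.2, -181.1, 11.9]
tool_rot: [0.707, -0.704, 0.041, -0.055]
wrist_force: [0.1, 9.0, 2.0]
grip_width: 34.6
```

```bash
python3 -c "
from h import *
nt()"
```

```text
t 14.05 p [ 498.2 -181.1   11.9] jaw deg -7.8 ydir [ 0.02   0.002 -1.   ] F [0.1 9.  2. ] w 34.6 j [ 0.78  0.46 -0.59  1.87  0.32  0.88 -0.1 ]
TCP nest -40.7 3.1
```

Emit:
apply_moves(commands="0 -0.2 0 0 0 0 3.5;0 -0.1 0 0 0 0 3.5")

```text
clock: 14.3
ee_pos: [498.2, -180.9, 11.8]
tool_rot: [0.708, -0.703, 0.041, -0.054]
wrist_force: [0.1, 2.7, 1.4]
grip_width: 34.9
```

Emit:
apply_moves(commands="0 0.6 0 0 0 0 3.5;0 0.6 0 0 0 0 3.5;0 0 4 0 0 0 3.5;0 0 6 0 0 0 3.5;0 0 6 0 0 0 3.5;0 2 4 0 0 0 3.5;0 0 0 0 0 0 0;0 0 0 0 0 0 0")

```text
clock: 15.3
ee_pos: [495.8, -148.2, 216.9]
tool_rot: [0.707, -0.704, 0.042, -0.054]
wrist_force: [-0.2, 0.6, -0.4]
grip_width: 0.4
```

```bash
python3 -c "
from h import *
nt()
s=manip.snapshot('wrist');crop(s,0,0,560,420,1.4,'pics/w7.png');np.savez('w7.npz',**s)"
```

```text
t 15.3 p [ 495.8 -148.2  216.9] jaw deg -7.7 ydir [ 0.017  0.003 -1.   ] F [-0.2  0.6 -0.4] w 0.4 j [ 0.83  0.21 -0.69  1.67  0.13  1.29 -0.01]
TCP nest -73.0 -3.9
```

View pics/w7.png

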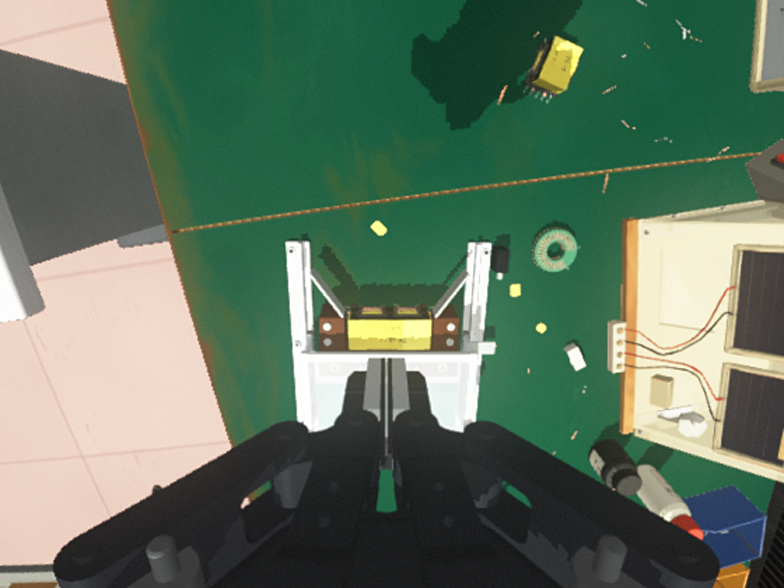

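```bash
python3 -c "
from h import *
s=dict(np.load('w7.npz'))
tr(s,[[347,317.5],[432,317.5],[431.5,350],[348,350.5]])
print((proj(s,nest(N,[[0,-34,37],[0,34,37],[-32,-34,37],[-32,34,37],[-88,-69,12],[-88,69,12],[0,-71,52],[0,71,52]]))*1.4).round(1).tolist())"
```

```text
centre [ 492.6 -206. ] long axis deg -8.0 nest xy -15.3 1.0 nest y deg -8.0 [np.float64(29.9), np.float64(70.3), np.float64(29.6), np.float64(71.0)]
[[348.4, 350.8], [428.3, 350.5], [347.4, 315.5], [429.8, 315.3], [306.4, 242.6], [469.9, 242.8], [301.7, 358.7], [475.3, 358.2]]
```

```bash
python3 -c "
from h import *
s=dict(np.load('w5.npz'))
for uv in([373,488],[373,496]):
  p=ray(s,np.array([uv])/1.4,85)[0]; C,S=np.cos(N[2]),np.sin(N[2]);d=p[:2]-N[:2];print(p.round(1),C*d[0]+S*d[1],-S*d[0]+C*d[1])
print(nest(N,[[120,0,60],[20,0,60]]).round(1))"
```

```text
[ 480.4 -290.5   85. ] 70.06691843764956 0.6719973073810355
[ 479.1 -299.1   85. ] 78.7672754261175 0.62374679728849
[[ 472.7 -339.8   60. ]
 [ 486.7 -240.8   60. ]]
```

Emit:
apply_moves(commands="-0.5 -5 0 0 0 0 0;-0.5 -5 0 0 0 0 0;-0.5 -5 0 0 0 0 0;-0.5 -4 0 0 0 0 0;0 0 0 0 0 0 0")

```text
clock: 15.98
ee_pos: [470.7, -343.4, 208.3]
tool_rot: [0.709, -0.702, 0.045, -0.05]
wrist_force: [0.3, 0.4, -0.5]
grip_width: -0.2
```

```bash
python3 -c "
from h import *
nt()"
```

```text
t 15.97 p [ 470.7 -343.4  208.3] jaw deg -7.7 ydir [ 0.007  0.009 -1.   ] F [ 0.3  0.4 -0.5] w -0.2 j [ 1.02  0.36 -0.56  1.51  0.18  1.33  0.31]
TCP nest 123.8 -1.5
```

Emit:
apply_moves(commands="0 0 -4 0 0 0 0;0 0 -4 0 0 0 0;0 0 -4 0 0 0 0;0 0 -2 0 0 0 0;0 0 0 0 0 0 0")

```text
clock: 16.6
ee_pos: [467.9, -338.6, 58.0]
tool_rot: [0.711, -0.7, 0.047, -0.047]
wrist_force: [0.8, -0.6, 0.6]
grip_width: -0.2
```

```bash
python3 -c "
from h import *
nt()"
```

```text
t 16.6 p [ 467.9 -338.6   58. ] jaw deg -7.6 ydir [ 0.     0.017 -1.   ] F [ 0.8 -0.6  0.6] w -0.2 j [ 0.99  0.49 -0.53  1.69  0.26  1.05  0.24]
TCP nest 119.5 -5.0
```

Emit:
apply_moves(commands="0.4 1 0.2 0 0 0 0;0.2 1 0 0 0 0 0;0.15 0.9 0 0 0 0 0;0.15 0.9 0 0 0 0 0;0.15 0.9 0 0 0 0 0;0.15 0.9 0 0 0 0 0;0.15 0.9 0 0 0 0 0")

```text
clock: 17.48
ee_pos: [482.3, -271.0, 62.6]
tool_rot: [0.71, -0.701, 0.047, -0.048]
wrist_force: [-1.8, -2.9, -1.3]
grip_width: -0.1
```

```bash
python3 -c "
from h import *
nt()"
```

```text
t 17.48 p [ 482.3 -271.    62.6] jaw deg -7.7 ydir [ 0.001  0.013 -1.   ] F [-1.8 -2.9 -1.3] w -0.1 j [ 0.91  0.44 -0.56  1.75  0.25  1.03  0.13]
TCP nest 50.5 -0.1
```

Contact, about 3 N, which fits the guard friction. About 24 mm more to go.

Emit:
apply_moves(commands="0.1 0.8 0 0 0 0 0;0.1 0.7 0 0 0 0 0;0.1 0.6 0 0 0 0 0;0.05 0.3 0 0 0 0 0")

```text
clock: 17.98
ee_pos: [485.2, -250.7, 62.8]
tool_rot: [0.708, -0.703, 0.048, -0.049]
wrist_force: [-0.8, -14.2, -5.7]
grip_width: 0.4
```

```bash
python3 -c "
from h import *
nt()"
```

```text
t 17.98 p [ 485.2 -250.7   62.8] jaw deg -7.9 ydir [ 0.002  0.006 -1.   ] F [ -0.8 -14.2  -5.7] w 0.4 j [ 0.88  0.42 -0.57  1.77  0.26  1.02  0.08]
TCP nest 30.0 -0.1
```

Emit:
apply_moves(commands="0 0.3 0 0 0 0 0;0 0.3 0 0 0 0 0;0 0.2 0 0 0 0 0")

```text
clock: 18.35
ee_pos: [485.1, -251.0, 62.9]
tool_rot: [-0.704, 0.706, -0.05, 0.053]
wrist_force: [0.8, -7.0, -5.4]
grip_width: 0.1
```

```bash
python3 -c "
from h import *
nt()"
```

```text
t 18.35 p [ 485.1 -251.    62.9] jaw deg -8.4 ydir [ 0.005 -0.003 -1.   ] F [ 0.8 -7.  -5.4] w 0.1 j [ 0.88  0.42 -0.56  1.78  0.26  1.01  0.07]
TCP nest 30.3 -0.2
```

Emit:
apply_moves(commands="0 -0.8 0 0 0 0 0;0 -1 0 0 0 0 0;0 0 4 0 0 0 0;0 0 6 0 0 0 0;0 4 6 0 0 0 0;0 5 1 0 0 0 0;0.3 3 0 0 0 0 0;0 0 0 0 0 0 0")

```text
clock: 19.35
ee_pos: [489.7, -150.1, 231.7]
tool_rot: [0.706, -0.704, 0.047, -0.054]
wrist_force: [0.4, -0.5, -0.1]
grip_width: 0.3
```

```bash
python3 -c "
from h import *
nt()
s=manip.snapshot('wrist');crop(s,150,100,330,240,2.4,'pics/w8.png')
f=lambda P:((proj(s,nest(N,P))-[150,100]+.5)*2.4).round(0).tolist()
print('guard front shut z52',f([[-70,-71,52],[-70,71,52]]),'at .066',f([[-66,-71,52]]),'flange back top',f([[16,0,85],[20,0,85]]),'tr',f([[0,-34,37],[0,34,37],[-32,34,37],[-32,-34,37]]))"
```

```text
t 19.35 p [ 489.7 -150.1  231.7] jaw deg -8.3 ydir [ 0.01   0.002 -1.   ] F [ 0.4 -0.5 -0.1] w 0.3 j [ 0.83  0.19 -0.67  1.66  0.12  1.33 -0.  ]
TCP nest -70.2 -9.7
guard front shut z52 [[170.0, 220.0], [476.0, 218.0]] at .066 [[171.0, 228.0]] flange back top [[325.0, 419.0], [325.0, 427.0]] tr [[256.0, 345.0], [388.0, 344.0], [390.0, 285.0], [254.0, 286.0]]
```

View pics/w8.png

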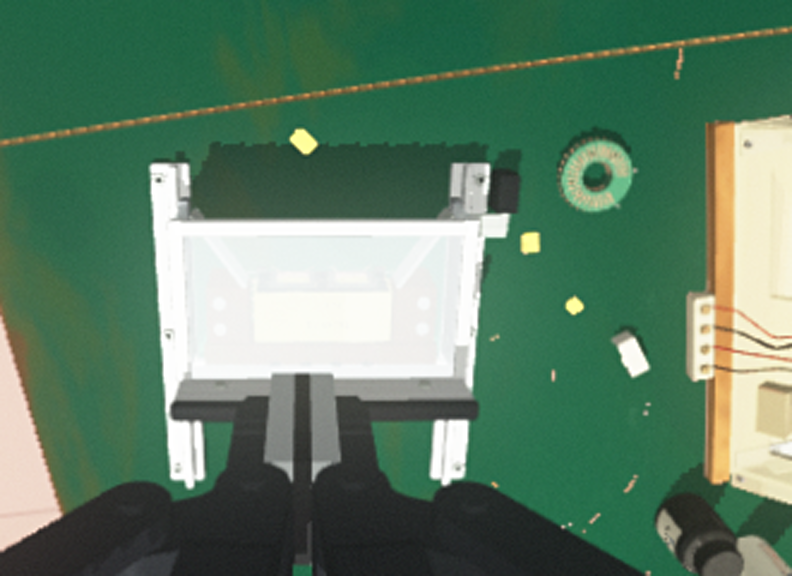

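The guard's front edge is at row 220 and its flange back at 419, both matching the shut prediction. The transformer's outline (254–391, 289–342) matches home. Handing in.

```bash
python3 -c "
from station import manip
print(manip.hand_in())"
```

```text
the job is handed in; nothing more can be done
None
```

The large transformer is home against the stop with the guard shut over it, and I handed the job in at about 19.5 s of the 54 s allowed. The hand-in gives no verdict.

**Transformer:** I slid it sideways from its short end, then pushed it into the nest with two fingertips on its long side. It was never gripped or lifted. The highest force seen was about 9 N, measured when it seated.

**Check before shutting the guard:** the camera fit put the transformer at nest x = -15.3 mm, y = +1.0 mm and square to within about 0.5°. The guard was still about 5 mm from fully open.

**Guard:** I pushed it to its end stop. Force rose to about 14 N and it moved no further.

**Final picture:** the guard's front edge and the back of its flange match the shut prediction to within a pixel or two. The transformer matches its home outline, and the hand is clear.

**Where measurements disagreed:**
- The yellow top of the transformer measured about 28–30 mm wide, against the 32 mm given for the solid, so its centre across the width is good to about 2 mm.
- The guard stopped with the TCP about 3 mm short of my estimate, probably because the fingers are thicker than I assumed; the picture shows the guard shut.
- The bystanders I could see showed no sign of being moved, but I did not measure their positions.

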